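# Reset the levelling screw of the casting stand

### The job

Two alike levelling stands are on the bench; work on the one whose tray holds the white plaster hand. Slacken its jam nut by swinging the nut's lever counter-clockwise (seen from above) nearly as far as it goes, then turn the screw's bar head clockwise until its pointer lines up with the upright index blade on the stand, and finally swing the lever back clockwise until the nut is tight again, with the pointer still on the blade. Do not touch the other stand, the one carrying the four upright silicone fingers on a round base.

Things in the scene. Friction and masses are not known exactly. Their poses are not given: they have to be found in the camera images.
- screw_bar (a point): Centre of the screw's grip bar on the hand's stand, on the upright axis of screw and nut, 85 mm above the bench. Bar 56 long, 14 thick, 30 mm tall (70 to 100 mm up), long along point x, which points to its pointer end (tip 48 mm out). Pinch it across the 14 mm from above; it only turns (0.15 N m) and stays. Tray on the far side, from 80 mm off, below 60 mm.
- nut_post (a point): Black upright post, 16 mm diameter, on the end of the nut's lever on the hand's stand: this point is 80 mm above the bench, the post reaches from 56 to 100 mm, 95 mm from the screw axis. The flat lever (top at 56 mm) runs out to it from under the grip bar along point x, roughly towards the robot. It swings about the screw axis with 2.6 N at the post and stays where left.
- nut (a joint): Angle of the jam nut and its lever, rad: 0 = tight (end stop), growing counter-clockwise seen from above as it is slackened, end stop at 0.95. Starts tight, at 0 to 0.06.
- screw (a joint): Angle of the screw, rad: 0 = pointer exactly at the index blade, growing counter-clockwise seen from above. Range -0.7 to 1.5, starts at 0.7 to 1.2, so it must be turned clockwise. The blade is a dark upright plate, 18 by 5 mm, fixed on the stand 47 to 65 mm from the axis, top 50 mm above the bench, under the pointer's sweep.
- finger_stand: The other stand: alike, but carrying a round flesh-coloured base (112 mm) with four upright silicone fingers, up to 132 mm high. Origin on the bench under its own screw; its plate reaches from x = -60 to 260 mm and 60 mm either side in y, its lever post stands 95 mm out towards the robot. 0.3 m or more from the hand's stand. Not to be touched.

How it is judged:
On the way, in this order (a step that is already met when the one before it is completed fails the run):
1. the jam nut is slackened (lever swung by more than 0.6 rad) before the screw is turned (still more than 0.5 rad from the blade) (value of joint nut above 0.6 rad and value of joint screw above 0.5 rad), for 0.1 s.
2. with the nut slack, the pointer is brought within 0.2 rad of the index blade (value of joint nut above 0.5 rad and value of joint screw between -0.2 and 0.2 rad), for 0.2 s.
At the end, for the whole second after the job is handed in: The jam nut's lever is back within 0.17 rad (10 degrees) of tight and the screw's pointer is within 0.2 rad (11 degrees) of the index blade (value of joint nut below 0.17 rad and value of joint screw between -0.2 and 0.2 rad); the robot touches nothing.
It fails at once if the stand with the silicone fingers is touched with more than 2 N (contact force between finger_stand and the fingers above 2 N or contact force between finger_stand and the arm above 2 N).
It also fails if it takes over 51 s, if anything falls off the work surface, if the arm or the gripper's body presses on something with over 40 N, if the wrist force passes 120 N, or if a joint passes its speed limit or range.

### The arm

A 7-joint arm with a two-finger parallel gripper is mounted at the origin on the work surface. World frame = base frame: x ahead of the robot, y to its left, z up, the work surface at z = 0. Lengths are in m, angles in rad, forces in N, time in s.
With the tool pointing down it reaches from about 0.425 to 0.925 m from the base axis. Payload 6.8 kg.
Tool frame: the origin (TCP) lies at the very end of the fingers, on their centre line; the grasp point (between the pads) lies 19 mm behind it; z points along the fingers, y is the line along which they close (so a half turn about z gives the same grasp; the last joint's range is limited). The gripper opens to 85 mm and grips with 20 to 120 N. Pads are 22 mm wide; open, the fingers measure 114 mm over their backs; the gripper's body (76 mm by 85 mm) begins 54 mm behind the grasp point. The pads swing forward as they close: fully open they stand 13 mm farther back than shut.
Start: joints at [-1.444, 0.477, 0.022, 1.555, -0.011, 1.109, -0.083], TCP at [0.157, 0.656, 0.231] pointing down, gripper open.
Joint ranges: [-2.96, 2.96], [-0.34, 2.1], [-1.41, 1.46], [0.24, 2.44], [-1.37, 4.51], [0.17, 1.92], [-2.96, 2.96]. Speed limits (rad/s): [2.39, 2.39, 3.14, 3.14, 3.14, 3.14, 3.14].

### API

Orientations are given as a rotation vector (axis times angle).
In Python, from bench import r gives the robot as it stands.
- The arm moves only by the tool play_rows, never from a script. Its argument "targets" is text: rows parted by semicolons, each of 5 numbers parted by spaces: the closure, from -1 (fully open) to 1 (shut), then the shift along the tool's x, y, z in m, then the turn about the tool's z in rad. In form: gripper dx dy dz spin; .... A call has 1 to 8 rows; each row is the pose to reach, as a shift and turn from the pose commanded when the call began, along the tool's axes at that moment; what a row does not reach only later rows make up. A row lasts 1/12 s, in which the tool goes at most 41.7 mm and 7.16 degrees, less where a joint would pass 70% of its speed; a pose out of reach is approached as far as the arm can. A call with a gripper value outside its range is refused whole. The fingers move at their own pace and stop on an object; "squeeze" is the grip in N (left out, the last holds). Time passes only in rows, so rows that repeat a pose let the fingers close. It gives the time, the measured TCP pose, the force, the opening and the grip force at its end, in the units of the state.
- r.get_obs(): the state, without advancing time (a new reading comes with each control period).
- r.grab_frame(name): name is "scene" or "side" or "wrist"; returns the picture (400x640x3 uint8, red, green, blue); there is no depth.
- r.camera_info(name): a dict with "fov_y" (degrees; the focal length in pixels is half the picture's height over the tangent of half this angle, whatever the lens; pixels are square), "cx", "cy" (the principal point, pixels), "position" and "rotation" of the camera in the world. Camera axes: x right, y down, z forward; pixel columns grow to the right and rows downward; lengths in m; the calibration is good to about 2 mm. A picture is of the moment at which its call begins: read the wrist's pose just before it. camera_info takes no time and is no camera call; for the wrist camera it gives the pose at the moment of the call.
- r.hand_in(): hands the job in; it is judged then, once.
The state is a dict: "clock": time; "joints": joint angles; "qvel": joint speeds; "tau": joint torques, N m; "tcp_pos": TCP position; "orientation": TCP orientation; "contact_force": force on the tool from outside, world axes, zero at the start; "moment": the same for the moment, N m; "grip_width": finger opening in m; "gripper_force": force on a finger pad.
Only numpy, scipy, OpenCV 4.12 (cv2) and the standard library are available. Lean on these libraries where they do the work, as an engineer would, in place of code of your own. Each camera call takes 0.05 s, during which the arm holds its last target. There are 200 camera calls.

## Working session

There is one attempt and no reset: what is moved stays moved. The work goes in short steps, Python scripts to look and compute and a tool call to move; the robot and the scene stay as the last step left them, time stands still between calls to the robot, and variables do not carry over. Pictures are saved under pics/ and viewed, at most 10 in all, crops included, and the job is handed in when it is done.

Besides the shell and the picture viewer there is one more tool, called after "Call:" as name(argument=value, ...) on one line, values as JSON. play_rows: Moves the arm, as the interface text tells. Its arguments: {"type":"object","properties":{"targets":{"type":"string"},"squeeze":{"type":"number"}},"required":["targets"]}

```bash
mkdir -p pics; python3 - <<'E'
from bench import r
import cv2
for n in("scene","side"):
    cv2.imwrite(f"pics/{n}0.png",r.grab_frame(n)[:,:,::-1]); print(n,r.camera_info(n))
o=r.get_obs();print(o["clock"],o["tcp_pos"],o["orientation"],o["grip_width"])
E
```

```text
scene {'fov_y': 50.48082161345119, 'cx': 318.79601292100034, 'cy': 199.83247116436053, 'position': array([0.98490841, 0.60596081, 0.65095995]), 'rotation': array([-0.83746388, -2.42602963,  1.22415294])}
side {'fov_y': 50.379547947382896, 'cx': 313.0599435100541, 'cy': 202.65341170842237, 'position': array([ 0.12764391, -0.58868525,  0.65341283]), 'rotation': array([-2.2039317 ,  0.64579264, -0.32322508])}
0.1 [0.15691703 0.65595295 0.23042264] [-3.67884606e-01 -3.11990966e+00  2.58742720e-03] 0.08552086184111088
```

View pics/scene0.png

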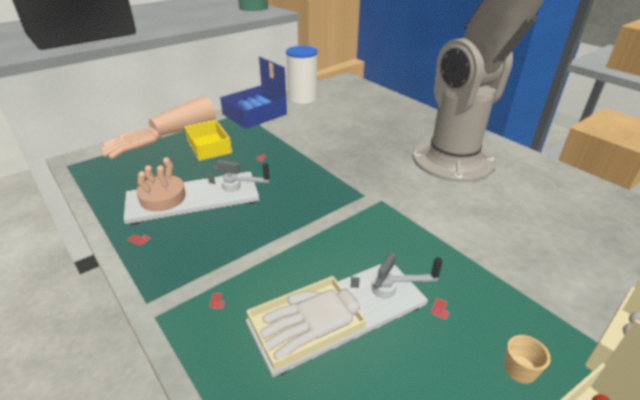

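View pics/side0.png

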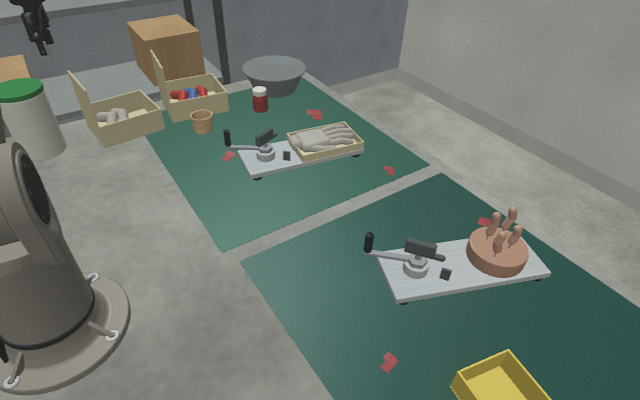

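Scene view: the hand's stand is in front, with post ~(436,267), grip bar ~(385,268), blade ~(355,282). In the side view its post is ~(227,138), bar ~(265,137), blade ~(287,155). The finger stand is well away from it. I'll enlarge both.

```bash
cat > h.py <<'E'
import numpy as np, cv2
from scipy.spatial.transform import Rotation as R
def ray(ci,u,v):
    f=200/np.tan(np.radians(ci["fov_y"]/2))
    d=R.from_rotvec(ci["rotation"]).apply([(u-ci["cx"])/f,(v-ci["cy"])/f,1]); return np.array(ci["position"]),d
def plane(ci,u,v,z):
    p,d=ray(ci,u,v); return p+d*(z-p[2])/d[2]
def pix(ci,P):
    f=200/np.tan(np.radians(ci["fov_y"]/2))
    c=R.from_rotvec(ci["rotation"]).inv().apply(np.array(P)-ci["position"]); return c[:2]/c[2]*f+[ci["cx"],ci["cy"]]
E
python3 - <<'E'
import cv2,numpy as np
a=cv2.imread("pics/scene0.png")[240:310,340:450];b=cv2.imread("pics/side0.png")[120:185,215:325]
z=lambda i:cv2.resize(i,None,fx=7,fy=7,interpolation=cv2.INTER_CUBIC)[:290*7]
o=np.vstack([cv2.resize(a,None,fx=4.2,fy=4.2,interpolation=2),cv2.resize(b,None,fx=4.2,fy=4.2,interpolation=2)]);cv2.imwrite("pics/z.png",o);print(o.shape)
E
```

```text
(567, 462, 3)
```

View pics/z.png

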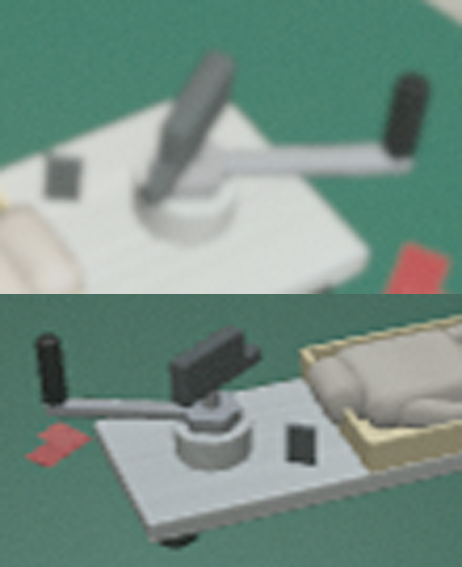

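```bash
python3 - <<'E'
from bench import r
from h import *
s,d=r.camera_info("scene"),r.camera_info("side")
def tri(a,b):
    p,u=ray(s,*a);q,v=ray(d,*b); t=np.linalg.lstsq(np.c_[u,-v],q-p,rcond=None)[0]
    A,B=p+t[0]*u,q+t[1]*v; return (A+B)/2,np.linalg.norm(A-B)
S=lambda x,y:(340+x/4.2,240+y/4.2); D=lambda x,y:(215+x/4.2,120+(y-294)/4.2)
for n,a,b,z in [("ptop",(414,81),(48,340),.1),("pbot",(399,155),(54,402),.056),("blade",(65,159),(301,428),.05),("tip",(148,195),(258,354),.08)]:
    print(n,*tri(S(*a),D(*b)),plane(s,*S(*a),z),plane(d,*D(*b),z))
# bar top corners in side / scene
for q in [(172,360),(238,330)]: print("bar top side",plane(d,*D(*q),.1))
for q in [(218,58),(180,118)]: print("bar top scene",plane(s,*S(*q),.1))
# hub circle bottom/cx
o=r.get_obs();print(R.from_rotvec(o["orientation"]).as_matrix().round(3))
E
```

```text
ptop [0.4606194  0.29861648 0.09792181] 0.0008263112770035361 [0.46212542 0.29989794 0.1       ] [0.45957833 0.29480982 0.1       ]
pbot [0.46064706 0.30049329 0.05311823] 0.0005424395398692474 [0.46346719 0.30187302 0.056     ] [0.45890308 0.2965231  0.056     ]
blade [0.57856652 0.20487723 0.04747513] 0.0006032566125842234 [0.57999384 0.20669696 0.05      ] [0.57689325 0.20133552 0.05      ]
tip [0.58015468 0.25827691 0.07118737] 0.0001057870666529862 [0.58635607 0.2635387  0.08      ] [0.57327267 0.24550297 0.08      ]
bar top side [0.51167863 0.23671194 0.1       ]
bar top side [0.56096396 0.2464914  0.1       ]
bar top scene [0.51932035 0.23680994 0.1       ]
bar top scene [0.55898092 0.25265022 0.1       ]
[[-0.973  0.233 -0.   ]
 [ 0.233  0.973 -0.002]
 [-0.    -0.002 -1.   ]]
```

Post (0.4605, 0.299), blade (0.5786, 0.205). The axis, 95 mm along the line between them, is ≈(0.535, 0.240). The pointer tip is 48.7 mm from it, which agrees with the spec, and the screw is ≈ +1.05 rad. Next is a converter for the moves.

```bash
cat >> h.py <<'E'
AX=np.array([.535,.240]); L0=2.474
def rel(o,x,y,z,yaw):
    "shift in tool axes and spin, for closing axis heading yaw (mod pi)"
    M=R.from_rotvec(o["orientation"]).as_matrix()
    h=np.arctan2(M[1,1],M[0,1]); s=(h-yaw+np.pi/2)%np.pi-np.pi/2
    return (M.T@(np.array([x,y,z])-o["tcp_pos"])).round(4),round(s,3)
def post(a,z): th=L0+a; return (AX[0]+.095*np.cos(th),AX[1]+.095*np.sin(th),z,th+np.pi/2)
E
python3 - <<'E'
from bench import r
from h import *
o=r.get_obs();print(post(0,.16),rel(o,*post(0,.16)))
E
```

```text
(np.float64(0.46039513945015775), np.float64(0.29881423962220877), 0.16, 4.044796326794897) (array([-0.3782, -0.2766,  0.0709]), np.float64(0.433))
```

Call:
play_rows(targets="-1 -0.19 -0.138 0 0.2;-1 -0.19 -0.138 0 0.2;-1 -0.19 -0.138 0 0.2;-1 -0.19 -0.138 0 0.2;-1 -0.19 -0.138 0 0.2;-1 -0.19 -0.138 0 0.2;-1 -0.19 -0.138 0 0.2;-1 -0.19 -0.138 0 0.2", squeeze=25)

```text
clock: 0.77
tcp_pos: [0.3111, 0.4765, 0.2313]
orientation: [0.684, 3.066, -0.001]
contact_force: [-0.6, 0.7, 0.7]
grip_width: 0.0854
gripper_force: 0.0
```

```bash
python3 - <<'E'
from bench import r
from h import *
o=r.get_obs();print(o["clock"],o["tcp_pos"],rel(o,*post(0,.15)))
E
```

```text
0.7667 [0.31112556 0.4765071  0.23126523] (array([-0.2106, -0.0974,  0.0813]), np.float64(0.229))
```

Call:
play_rows(targets="-1 -0.2106 -0.0974 0.08 0.229;-1 -0.2106 -0.0974 0.08 0.229;-1 -0.2106 -0.0974 0.08 0.229;-1 -0.2106 -0.0974 0.08 0.229;-1 -0.2106 -0.0974 0.08 0.229;-1 -0.2106 -0.0974 0.08 0.229;-1 -0.2106 -0.0974 0.08 0.229;-1 -0.2106 -0.0974 0.08 0.229")

```text
clock: 1.43
tcp_pos: [0.46, 0.3002, 0.1503]
orientation: [-1.027, -2.968, 0.003]
contact_force: [-0.6, 1.5, 0.1]
grip_width: 0.0851
gripper_force: 0.0
```

```bash
python3 - <<'E'
from bench import r
from h import *
o=r.get_obs();print(o["clock"],o["tcp_pos"],rel(o,*post(0,.063)))
w=r.camera_info("wrist");cv2.imwrite("pics/w1.png",r.grab_frame("wrist")[:,:,::-1])
print("post top",pix(w,post(0,.1)[:3]),"axis top",pix(w,[*AX,.1]),"blade",pix(w,[.5786,.2049,.05]))
E
```

```text
1.4333 [0.45995265 0.30016211 0.15025171] (array([-0.0012, -0.0006,  0.0873]), np.float64(0.001))
post top [321.87994734 217.05147797] axis top [321.83567288 326.89533411] blade [321.46893617 337.22924029]
```

View pics/w1.png

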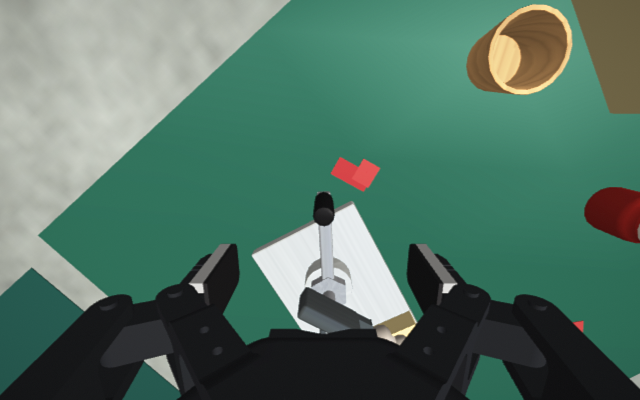

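Wrist view: the post top is at (324,215), against a prediction of (322,217), so it is centred between the fingers. The bar lies slantwise at (335,312). I'll descend and grip the post.

Call:
play_rows(targets="-1 -0.001 0 0.03 0;-1 -0.001 0 0.06 0;-1 -0.001 0 0.085 0;-1 -0.001 0 0.085 0;1 -0.001 0 0.085 0;1 -0.001 0 0.085 0;1 -0.001 0 0.085 0;1 -0.001 0 0.085 0", squeeze=20)

```text
clock: 2.15
tcp_pos: [0.4613, 0.3016, 0.068]
orientation: [1.022, 2.969, 0.004]
contact_force: [0.2, -0.3, 0.3]
grip_width: 0.0387
gripper_force: 0.0
```

Call:
play_rows(targets="1 0 0 0 0;1 0 0 0 0;1 0 0 0 0;1 0 0 0 0")

```text
clock: 2.48
tcp_pos: [0.4609, 0.3008, 0.0673]
orientation: [1.024, 2.97, 0.002]
contact_force: [-2.2, -0.6, 6.8]
grip_width: 0.0156
gripper_force: 22.0
```

```bash
python3 - <<'E'
from bench import r
from h import *
o=r.get_obs();print(o["clock"],o["tcp_pos"],o["grip_width"],o["gripper_force"],o["contact_force"])
for i in range(1,9):
    o2=dict(o); p=post(.11*i,0); q=post(0,0)
    print(rel(dict(o,tcp_pos=np.array(q[:3])),*p))
E
```

```text
2.4833 [0.46085801 0.30082215 0.06725392] 0.015567009322843028 22.012184858322144 [-2.22279787 -0.63681583  6.78358128]
(array([-0.0005, -0.0104, -0.    ]), np.float64(-0.106))
(array([-0.0022, -0.0207, -0.    ]), np.float64(-0.216))
(array([-0.005 , -0.0308, -0.    ]), np.float64(-0.326))
(array([-0.0089, -0.0405, -0.0001]), np.float64(-0.436))
(array([-0.0138, -0.0497, -0.0001]), np.float64(-0.546))
(array([-0.0197, -0.0583, -0.0001]), np.float64(-0.656))
(array([-0.0266, -0.0662, -0.0001]), np.float64(-0.766))
(array([-0.0342, -0.0733, -0.0001]), np.float64(-0.876))
```

Call:
play_rows(targets="1 -0.0005 -0.0104 0 -0.11;1 -0.0022 -0.0207 0 -0.22;1 -0.005 -0.0308 0 -0.33;1 -0.0089 -0.0405 0 -0.44;1 -0.0138 -0.0497 0 -0.55;1 -0.0197 -0.0583 0 -0.66;1 -0.0266 -0.0662 0 -0.77;1 -0.030 -0.0695 0 -0.82")

```text
clock: 3.15
tcp_pos: [0.4447, 0.2273, 0.0674]
orientation: [-0.251, 3.125, 0.004]
contact_force: [6.5, 4.5, -4.8]
grip_width: 0.015
gripper_force: 21.0
```

Call:
play_rows(targets="1 0 0 0 0;1 0 0 0 0;-1 0 0 0 0;-1 0 0 0 0;-1 0 0 0 0;-1 0 0 0 0;-1 0 0 -0.04 0;-1 0 0 -0.08 0")

```text
clock: 3.82
tcp_pos: [0.439, 0.2261, 0.145]
orientation: [0.246, -3.126, 0.005]
contact_force: [0.6, 1.0, 1.1]
grip_width: 0.0845
gripper_force: 0.0
```

```bash
python3 - <<'E'
from bench import r
from h import *
o=r.get_obs();print(o["clock"],o["tcp_pos"],o["grip_width"],o["contact_force"])
print(rel(o,*AX,.13,.38+np.pi/2))
cv2.imwrite("pics/s2.png",np.vstack([cv2.resize(r.grab_frame("scene")[235:315,330:460,::-1],None,fx=4,fy=3.6),cv2.resize(r.grab_frame("side")[110:185,215:345,::-1],None,fx=4,fy=3.6)]))
E
```

```text
3.8167 [0.43903675 0.22610292 0.14501394] 0.08453861969714119 [0.55988131 0.96525539 1.09773329]
(array([-0.0971, -0.0012,  0.0144]), np.float64(-0.223))
```

View pics/s2.png

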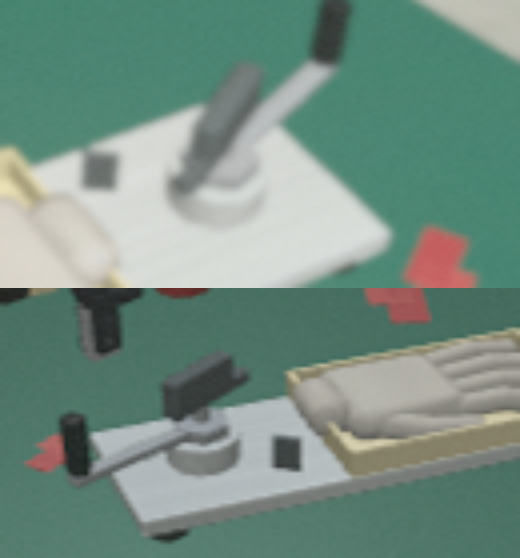

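The lever has swung about 0.82 rad and the post is free of the gripper. The bar still stands slantwise, as before. I'll go above the bar and down onto it.

Call:
play_rows(targets="-1 -0.0351 -0.001 0 -0.11;-1 -0.07 -0.001 0 -0.223;-1 -0.0971 -0.0012 0 -0.223;-1 -0.0971 -0.0012 0 -0.223;-1 -0.0971 -0.0012 0 -0.223")

```text
clock: 4.33
tcp_pos: [0.5379, 0.2409, 0.1456]
orientation: [0.59, -3.085, 0.0]
contact_force: [-0.8, -0.4, -0.8]
grip_width: 0.0854
gripper_force: 0.0
```

```bash
python3 - <<'E'
from bench import r
from h import *
o=r.get_obs();print(o["clock"],o["tcp_pos"],rel(o,*AX,.068,.38+np.pi/2))
w=r.camera_info("wrist");cv2.imwrite("pics/w3.png",r.grab_frame("wrist")[:,:,::-1])
print("axis top",pix(w,[*AX,.1]),"post",pix(w,post(.82,.1)[:3]),"ends",[pix(w,[AX[0]+s*np.cos(.38),AX[1]+s*np.sin(.38),.1]) for s in(-.028,.028)])
E
```

```text
4.3333 [0.53786591 0.24089494 0.14561651] (array([0.0029, 0.0002, 0.0776]), np.float64(-0.002))
axis top [323.72478394 214.27597871] post [358.66174502  71.1730392 ] ends [array([323.67177593, 175.06005002]), array([323.77380993, 250.54597319])]
```

View pics/w3.png

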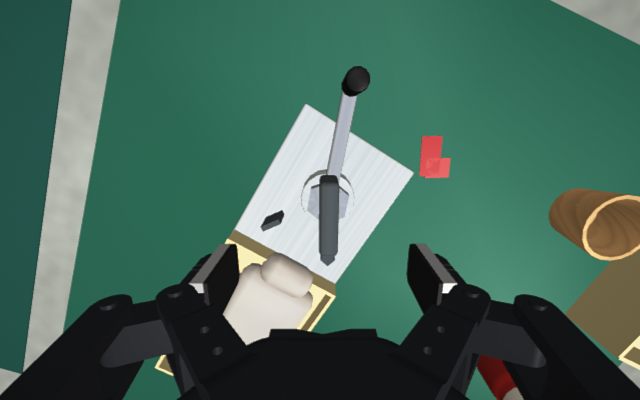

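Wrist view: the bar runs from (329,178) to (328,255), about 2 mm right of and 3 mm past the prediction. The blade is at ~(272,221). I'll move the axis to (0.5365, 0.242), descend and grip.

Call:
play_rows(targets="-1 0.001 0.0015 0.03 0;-1 0.001 0.0015 0.06 0;-1 0.001 0.0015 0.078 0;-1 0.001 0.0015 0.078 0;1 0.001 0.0015 0.078 0;1 0.001 0.0015 0.078 0;1 0.001 0.0015 0.078 0;1 0.001 0.0015 0.078 0", squeeze=40)

```text
clock: 5.05
tcp_pos: [0.5367, 0.2426, 0.0699]
orientation: [-0.592, 3.083, 0.001]
contact_force: [-0.0, 0.4, -0.1]
grip_width: 0.0387
gripper_force: 0.0
```

Call:
play_rows(targets="1 0 0 0 0;1 0 0 0 0;1 0 0 0 0;1 0 0 0 0")

```text
clock: 5.38
tcp_pos: [0.5356, 0.2443, 0.0694]
orientation: [-0.594, 3.084, 0.004]
contact_force: [-3.9, 2.9, 6.0]
grip_width: 0.0133
gripper_force: 42.8
```

```bash
sed -i 's/^AX=.*/AX=np.array([.5365,.242]); L0=2.482/' h.py; python3 - <<'E'
from bench import r
from h import *
o=r.get_obs();M=R.from_rotvec(o["orientation"]).as_matrix()
print(o["clock"],o["tcp_pos"],o["grip_width"],o["gripper_force"],o["contact_force"],o["moment"],"closing heading",np.arctan2(M[1,1],M[0,1]))
print("bl",R.from_rotvec(o["orientation"]).as_matrix()[:,1])
E
```

```text
5.3833 [0.53558657 0.2443058  0.06944804] 0.013252945804854366 42.84602344036102 [-3.89332267  2.92793946  6.00590708] [ 0.50130982  0.63220069 -0.17681808] closing heading 1.9510398403045102
bl [-0.37114561  0.9285718   0.00231227]
```

Call:
play_rows(targets="1 0 0.001 0 0.11;1 0 0.002 0 0.22;1 0 0.002 0 0.33;1 0 0.002 0 0.44;1 0 0.002 0 0.55;1 0 0.002 0 0.66;1 0 0.002 0 0.77;1 0 0.002 0 0.88")

```text
clock: 6.05
tcp_pos: [0.5357, 0.2468, 0.0695]
orientation: [0.783, 3.041, 0.006]
contact_force: [1.0, 4.4, 0.9]
grip_width: 0.0136
gripper_force: 42.2
```

Call:
play_rows(targets="1 0 0 0 0.1;1 0 0 0 0.18;1 0 0 0 0.18;1 0 0 0 0.18;-1 0 0 0 0.18;-1 0 0 0 0.18;-1 0 0 0 0.18;-1 0 0 0 0.18")

```text
clock: 6.72
tcp_pos: [0.5351, 0.2434, 0.0682]
orientation: [-1.05, -2.961, 0.001]
contact_force: [-0.0, 0.0, -0.1]
grip_width: 0.0618
gripper_force: 0.0
```

Call:
play_rows(targets="-1 0 0 -0.03 0;-1 0 0 -0.07 0;-1 0 0 -0.08 0;-1 0 0 -0.08 0")

```text
clock: 7.05
tcp_pos: [0.5376, 0.2446, 0.152]
orientation: [1.049, 2.957, 0.008]
contact_force: [0.6, 0.6, -0.4]
grip_width: 0.0854
gripper_force: 0.0
```

```bash
python3 - <<'E'
from bench import r
from h import *
o=r.get_obs();M=R.from_rotvec(o["orientation"]).as_matrix()
print(o["clock"],o["tcp_pos"],"bar heading",np.arctan2(M[1,1],M[0,1])-np.pi/2)
w=r.camera_info("wrist");im=r.grab_frame("wrist")[:,:,::-1];cv2.imwrite("pics/w4.png",im[130:330,210:440].repeat(3,0).repeat(3,1)[:600])
np.save("w4.npy",w)
E
```

```text
7.05 [0.53761313 0.24459496 0.15202242] bar heading -0.6816384632024794
```

View pics/w4.png

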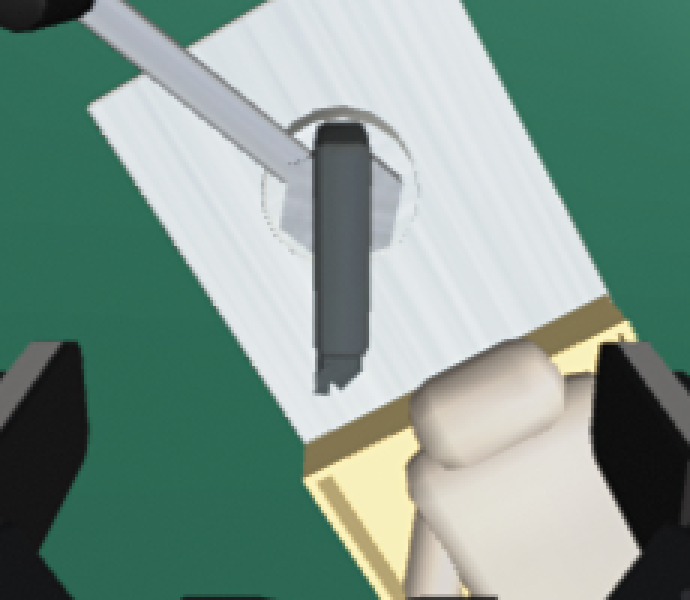

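Wrist crop: the bar runs straight down the image. The blade is nearly hidden under the pointer, with only a corner showing at crop (322,390), so they roughly line up. I'll check this numerically and from the fixed cameras.

```bash
python3 - <<'E'
from bench import r
from h import *
w=np.load("w4.npy",allow_pickle=True).item()
A=np.array([.5358,.244])
for h in(-.55,-.68,-.8):
    u=np.array([np.cos(h),np.sin(h)])
    print(h,[((pix(w,[*(A+s*u),.05])-[210,130])*3).round() for s in(.047,.065)], "ptr tip",((pix(w,[*(A+.048*u),.08])-[210,130])*3).round())
a=r.grab_frame("scene")[240:310,330:450,::-1];b=r.grab_frame("side")[115:185,225:345,::-1]
f=lambda i:cv2.resize(i,None,fx=4.2,fy=4.2,interpolation=2)
cv2.imwrite("pics/s5.png",np.vstack([f(a),f(b)]))
E
```

```text
-0.55 [array([351., 336.]), array([358., 387.])] ptr tip [354. 386.]
-0.68 [array([331., 337.]), array([332., 389.])] ptr tip [331. 387.]
-0.8 [array([313., 336.]), array([307., 388.])] ptr tip [311. 386.]
```

View pics/s5.png

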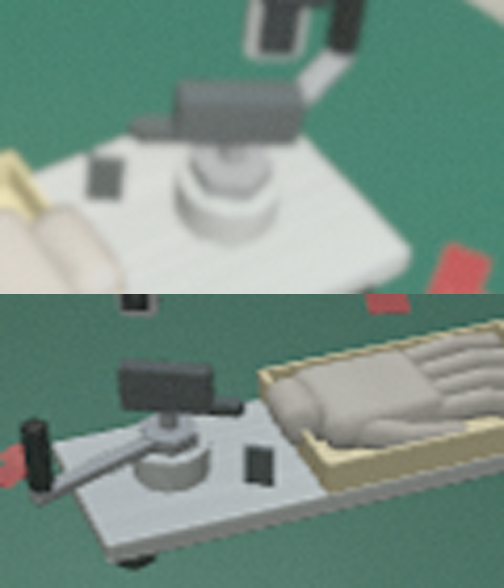

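```bash
python3 - <<'E'
from bench import r
from h import *
s,d=r.camera_info("scene"),r.camera_info("side")
def tri(a,b):
    p,u=ray(s,*a);q,v=ray(d,*b); t=np.linalg.lstsq(np.c_[u,-v],q-p,rcond=None)[0]
    A,B=p+t[0]*u,q+t[1]*v; return (A+B)/2
S=lambda x,y:(330+x/4.2,240+y/4.2); D=lambda x,y:(225+x/4.2,115+(y-294)/4.2)
tip=tri(S(132,130),D(243,406)); bl=tri(S(105,158),D(260,446)); blb=tri(S(105,198),D(260,484))
print(tip,bl,blb)
for A in (tip[:2]-.048*np.array([np.cos(-.68),np.sin(-.68)]),np.array([.5358,.244]),np.array([.535,.24])):
    v=bl[:2]-A; t=tip[:2]-A; print(A,"blade",np.arctan2(v[1],v[0]),np.linalg.norm(v),"tip",np.arctan2(t[1],t[0]),np.linalg.norm(t))
# plate edges: project hub circle bottom? tray direction via wrist crop edges on plate top z~.02
w=np.load("w4.npy",allow_pickle=True).item()
W=lambda x,y,z:plane(w,210+x/3,130+y/3,z)[:2]
for z in(.02,.03):
    e=W(305,440,z)-W(90,108,z); f=W(605,290,z)-W(460,0,z); print("plate",np.arctan2(e[1],e[0]),np.arctan2(f[1],f[0]))
print("blade corner",W(322,390,.05), "tip",W(342,355,.085))
E
```

```text
[0.57503945 0.21602494 0.07315775] [0.57971979 0.20505691 0.04909144] [0.57854256 0.2051896  0.02158952]
[0.53771595 0.246207  ] blade -0.7751314345501819 0.058801808061971 tip -0.6799999999999996 0.04800000000000003
[0.5358 0.244 ] blade -0.725410706977764 0.058698489335960266 tip -0.6193526659288214 0.04819064474772558
[0.535 0.24 ] blade -0.6632828387329248 0.056752793770855334 tip -0.5395264619483453 0.04666862803300381
plate -0.173036485116065 -0.1765090919158758
plate -0.17303648511606526 -0.17650909191587594
blade corner [0.58470928 0.20049429] tip [0.56528893 0.22389914]
```

All the estimates agree that the blade lies about 0.1 rad further clockwise than the pointer. I'll re-grip the bar and turn it 0.1 more.

Call:
play_rows(targets="-1 0.001 -0.001 0.04 0;-1 0.001 -0.001 0.08 0;-1 0.001 -0.001 0.083 0;1 0.001 -0.001 0.083 0;1 0.001 -0.001 0.083 0;1 0.001 -0.001 0.083 0;1 0.001 -0.001 0.083 0;1 0.001 -0.001 0.083 0")

```text
clock: 7.87
tcp_pos: [0.5348, 0.2444, 0.067]
orientation: [1.048, 2.96, 0.004]
contact_force: [-0.3, 1.1, 1.3]
grip_width: 0.0256
gripper_force: 0.0
```

Call:
play_rows(targets="1 0 0 0 0;1 0 0 0 0;1 0 0 0 0;1 0 0 0 0.05;1 0 0 0 0.1;1 0 0 0 0.1;1 0 0 0 0.1;1 0 0 0 0.1")

```text
clock: 8.53
tcp_pos: [0.5368, 0.2469, 0.0673]
orientation: [1.193, 2.902, 0.011]
contact_force: [5.4, 5.9, -1.1]
grip_width: 0.0135
gripper_force: 44.9
```

Call:
play_rows(targets="-1 0 0 0 0;-1 0 0 0 0;-1 0 0 0 0;-1 0 0 0 0;-1 0 0 -0.04 0;-1 0 0 -0.08 0;-1 0 0 -0.08 0;-1 0 0 -0.08 0")

```text
clock: 9.2
tcp_pos: [0.5352, 0.2443, 0.1478]
orientation: [1.195, 2.902, 0.006]
contact_force: [0.3, 0.4, 0.1]
grip_width: 0.0856
gripper_force: 0.0
```

```bash
sed -i 's/^AX=.*/AX=np.array([.5358,.2435]); L0=2.49/' h.py;python3 - <<'E'
from bench import r
from h import *
o=r.get_obs();M=R.from_rotvec(o["orientation"]).as_matrix()
print(o["clock"],o["tcp_pos"],"bar heading",np.arctan2(M[1,1],M[0,1])-np.pi/2)
# release point of post earlier approx (.442,.2265)
print(post(.82,0)); print(rel(o,.442,.2265,.15,post(.82,0)[3]))
E
```

```text
9.2 [0.5352499  0.24432312 0.14781867] bar heading -0.7812229139704792
(np.float64(0.4421439682602858), np.float64(0.22757681819579925), 0, 4.880796326794897)
(array([ 0.0537, -0.0783, -0.0026]), np.float64(-0.95))
```

Call:
play_rows(targets="-1 0.0268 -0.039 0 -0.12;-1 0.0537 -0.0783 0 -0.24;-1 0.0537 -0.0783 0 -0.36;-1 0.0537 -0.0783 0 -0.48;-1 0.0537 -0.0783 0 -0.6;-1 0.0537 -0.0783 0 -0.72;-1 0.0537 -0.0783 0 -0.84;-1 0.0537 -0.0783 0 -0.95")

```text
clock: 9.87
tcp_pos: [0.4394, 0.2254, 0.1442]
orientation: [0.275, -3.127, 0.002]
contact_force: [-0.1, -0.5, -0.0]
grip_width: 0.0854
gripper_force: 0.0
```

Call:
play_rows(targets="-1 0 0 0 0;-1 0 0 0.04 0;-1 0 0 0.08 0;-1 0 0 0.08 0;1 0 0 0.08 0;1 0 0 0.08 0;1 0 0 0.08 0;1 0 0 0.08 0", squeeze=20)

```text
clock: 10.53
tcp_pos: [0.4418, 0.2268, 0.0674]
orientation: [-0.264, 3.127, 0.003]
contact_force: [0.3, 0.2, 0.5]
grip_width: 0.0394
gripper_force: 0.0
```

Call:
play_rows(targets="1 0 0 0 0;1 0 0 0 0;1 0 0 0 0;1 0 0 0 0")

```text
clock: 10.87
tcp_pos: [0.4412, 0.2265, 0.0666]
orientation: [-0.265, 3.129, 0.002]
contact_force: [-2.7, -0.5, 8.0]
grip_width: 0.0151
gripper_force: 22.3
```

```bash
python3 - <<'E'
from bench import r
from h import *
o=r.get_obs();print(o["clock"],o["tcp_pos"],o["grip_width"],o["gripper_force"],o["contact_force"])
d=o["tcp_pos"][:2]-AX; a=np.arctan2(d[1],d[0])%(2*np.pi)-L0; print("nut",a,np.linalg.norm(d))
for k in range(1,9): print(rel(dict(o,tcp_pos=np.array(post(.82,0)[:3])),*post(.82-.105*k,0)))
E
```

```text
10.8667 [0.44117953 0.22652021 0.06656958] 0.015128956625221715 22.28050321340561 [-2.74630045 -0.51508233  8.03925314]
nut 0.8291543122168608 0.09613192414870836
(array([-0.0005,  0.01  ,  0.    ]), np.float64(0.106))
(array([-0.0021,  0.0198,  0.    ]), np.float64(0.211))
(array([-0.0047,  0.0294,  0.    ]), np.float64(0.316))
(array([-0.0083,  0.0387,  0.0001]), np.float64(0.421))
(array([-0.0128,  0.0476,  0.0001]), np.float64(0.526))
(array([-0.0183,  0.056 ,  0.0001]), np.float64(0.631))
(array([-0.0246,  0.0637,  0.0001]), np.float64(0.736))
(array([-0.0316,  0.0707,  0.0001]), np.float64(0.841))
```

Call:
play_rows(targets="1 -0.0005 0.01 0 0.106;1 -0.0021 0.0198 0 0.211;1 -0.0047 0.0294 0 0.316;1 -0.0083 0.0387 0 0.421;1 -0.0128 0.0476 0 0.526;1 -0.0183 0.056 0 0.631;1 -0.0246 0.0637 0 0.736;1 -0.0316 0.0707 0 0.841")

```text
clock: 11.53
tcp_pos: [0.4583, 0.3035, 0.0666]
orientation: [-1.039, -2.962, -0.002]
contact_force: [-5.5, -0.2, 10.1]
grip_width: 0.0156
gripper_force: 22.7
```

Call:
play_rows(targets="1 0 0 0 0;1 0 0 0 0;-1 0 0 0 0;-1 0 0 0 0;-1 0 0 0 0;-1 0 0 0 0;-1 0 0 -0.04 0;-1 0 0 -0.08 0")

```text
clock: 12.2
tcp_pos: [0.4582, 0.2994, 0.144]
orientation: [-1.035, -2.963, 0.009]
contact_force: [1.1, 1.0, 0.7]
grip_width: 0.0849
gripper_force: 0.0
```

Call:
play_rows(targets="-1 0.04 0 -0.04 0;-1 0.08 0 -0.08 0;-1 0.08 0 -0.08 0;-1 0.08 0 -0.08 0")

```text
clock: 12.53
tcp_pos: [0.3954, 0.356, 0.2296]
orientation: [1.027, 2.969, 0.013]
contact_force: [0.4, 0.9, -0.1]
grip_width: 0.0853
gripper_force: 0.0
```

```bash
python3 - <<'E'
from bench import r
from h import *
o=r.get_obs();print(o["clock"],o["tcp_pos"],o["contact_force"])
a=r.grab_frame("scene")[240:310,330:450,::-1];b=r.grab_frame("side")[115:185,215:335,::-1]
f=lambda i:cv2.resize(i,None,fx=4.2,fy=4.2,interpolation=2)
cv2.imwrite("pics/s6.png",np.vstack([f(a),f(b)]))
E
```

```text
12.5333 [0.39535158 0.35598835 0.22961729] [ 0.41139574  0.87354823 -0.10565956]
```

View pics/s6.png

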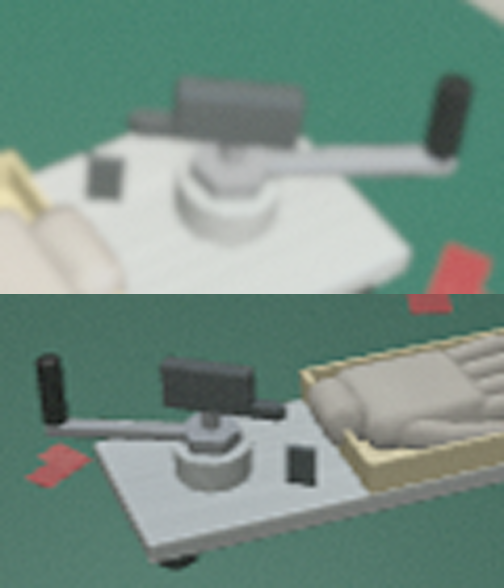

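The post is back at its starting pixels (scene crop 455,82 against 456,81 at the start). One last numeric check of the pointer against the blade.

```bash
python3 - <<'E'
from bench import r
from h import *
s,d=r.camera_info("scene"),r.camera_info("side")
def tri(a,b):
    p,u=ray(s,*a);q,v=ray(d,*b); t=np.linalg.lstsq(np.c_[u,-v],q-p,rcond=None)[0]
    return (p+t[0]*u+q+t[1]*v)/2
S=lambda x,y:(330+x/4.2,240+y/4.2); D=lambda x,y:(215+x/4.2,115+(y-294)/4.2)
tip=tri(S(132,121),D(285,410)); bl=tri(S(105,158),D(301,446)); print(tip,bl)
b1=tri(S(178,78),D(252,367)); b2=tri(S(304,90),D(163,360)); b=b1-b2; print("bar",b1,b2,np.arctan2(b[1],b[0]))
for A in (np.array([.5377,.2462]),np.array([.5358,.244]),np.array([.535,.24])):
    v=bl[:2]-A; t=tip[:2]-A; print("blade",np.arctan2(v[1],v[0]),"tip",np.arctan2(t[1],t[0]))
E
```

```text
[0.57209995 0.21200577 0.07360632] [0.57942903 0.2051786  0.04906264]
bar [0.55802354 0.22431699 0.10130197] [0.51840346 0.26205534 0.09919778] -0.7610779803382067
blade -0.7768469112765892 tip -0.78239905569662
blade -0.7271546896611597 tip -0.7224348139379266
blade -0.6647555402476096 tip -0.6464146824284259
```

The pointer is within about 0.02 rad of the blade, the lever is back at its start, and the arm is clear of everything. Handing in.

```bash
python3 -c "
from bench import r
print(r.hand_in())"
```

```text
the job is handed in; nothing more can be done
None
```

The job is handed in: I slackened the nut on the hand's stand by about 0.82 rad, turned the pointer to within about 0.02 rad of the blade by camera, swung the lever back to its starting position, and kept well clear of the finger stand; the hand-in call returned no verdict.

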